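Clamp the cell and switch the battery tester on

TASK

The D cell in the battery tester is loaded but not yet clamped. Turn the tester's aluminium lock collar clockwise until its orange lug is fully home at the blue locked mark, and only then turn the red rotary handle from the red (off) mark to the green (on) mark so that it clicks in there, never on towards the yellow mark. Leave the two spare cells standing and the calculator where they are.

Things in the scene. Friction and masses are not known exactly. Their poses are not given: they have to be found in the camera images.
- tester: grey bench battery tester fixed on the table on 8 mm feet, 170 mm deep, 275 wide, 260 high. Origin: centre of its underside, above the feet; +x its back, +y its left, z up. Left: a flat-topped pod with the lock collar round a D cell, free from above. Right: a panel sloping 40 degrees from horizontal, low at the front, with the red handle; a hood overhangs it: tilt the tool along the shaft.
- hood_edge (a point): middle of the lower front edge of the console's hood, 253 mm above the table. From here the hood, 15 mm thick, runs 119 mm to the back and 59 mm to either side. Axes as the tester's. It blocks the handle from straight above.
- pod_deck (a point): centre of the pod's flat top, 106 x 106 mm, 78 mm above the table, on the collar's axis. Axes as the tester's. Dots on the deck, 46 mm out: white (front left) = collar open, blue (back left) = collar locked.
- collar (a joint): angle of the lock collar about its vertical shaft, rad; grows clockwise seen from above. 0 = lug at the white dot (open), 1.2 = lug at the blue dot (locked, a hard stop). Starts between 0 and 0.4; stays where it is left (friction about 0.12 N m).
- collar_grip (a point): on the collar's axis, 24 mm above the pod's deck: the point to put between the fingers. The collar is a knurled aluminium ring, 54 mm outer diameter, from 1 to 27 mm above the deck; grip it across its outside from straight above, in any direction that misses the lug. The cell inside ends 26 mm above the deck. Axes turn with the collar.
- collar_lug (a point): point in the collar's orange lug, 38 mm from the collar's axis. The lug is 8 mm wide, reaches 40 mm from the axis and from 1 to 11 mm above the deck; it swings from the tester's front left (open) over the left to the back left (locked).
- handle (a joint): angle of the red handle about its shaft, rad; grows clockwise seen from in front of the panel. 0 = red dot (off, the start), 1.047 = green dot (on), 2.094 = yellow dot (not to be used). Spring detents at all three: let go between two, it springs to the nearer; peak torque about 0.3 N m.
- handle_grip (a point): on the handle's shaft, 30 mm out of the sloped panel: the point to put between the fingers. Its z axis is the shaft, out of the panel (up and to the front, 40 degrees from vertical). The handle is a red bar with flat sides 14 mm apart, from 7 to 42 mm out of the panel, reaching 36 mm from the shaft at its pointed end, 30 at the other. Pinch the 14 mm. Axes turn with it.
- handle_point (a point): pointed end of the red handle (white line), 36 mm from the shaft at the height of handle_grip; the line from handle_grip to here runs along the bar. It points up the slope and 30 degrees to the left at off, 30 degrees to the right at on, level to the right at yellow.
- battery_2: spare green-and-white D cell, 33 mm across and 62 mm high, standing on the table left of the tester; origin at the centre of its underside. Leave it standing.
- battery_3: second spare D cell, like the first. Leave it standing.
- calculator: pocket calculator lying flat, 115 x 68 x 13 mm, at the front right; origin at the centre of its underside. Leave it.

How it is judged:
On the way, in this order (a step that is already met when the one before it is completed fails the run):
1. the collar is turned home to the locked mark while the handle is still off (value of joint collar above 1.08 rad and value of joint handle below 0.3 rad), for 0.2 s.
2. the handle is turned to the on mark with the collar locked (value of joint handle between 0.9 and 1.2 rad and value of joint collar above 1.08 rad), for 0.2 s.
At the end, for the whole second after the job is handed in: the collar stands within 0.12 rad of its locked stop and the handle rests in the on detent, within 0.15 rad of the green mark (all of step 2 and velocity of joint handle between -0.1 and 0.1 rad/s); the robot touches nothing.
It fails at once if the handle leaves off for on while the collar is not locked (value of joint handle above 0.5 rad and value of joint collar below 1.05 rad).
It fails at once if the handle is turned well past on, towards yellow (value of joint handle above 1.5 rad).
It fails at once if a spare cell or the calculator is knocked over or shifted by more than 30 mm (distance of any of battery_2, battery_3, calculator from where it was at the start of the episode above 0.03 m or angle between any of battery_2, battery_3's own z axis and vertical above 0.5 rad).
It also fails if it takes over 51 s, if anything falls off the work surface, if the arm or the gripper's body presses on something with over 40 N, if the wrist force passes 120 N, or if a joint passes its speed limit or range.

ROBOT

A 6-joint arm with a two-finger parallel gripper is mounted at the origin on a cart in front of the work surface, level with it; the furniture and walls round the work are solid. World frame = base frame: x ahead of the robot, y to its left, z up, the work surface at z = 0. Lengths are in m, angles in rad, forces in N, time in s.
With the tool pointing down it reaches from about 0.275 to 0.725 m from the base axis. Payload 5.6 kg.
Tool frame: the origin (TCP) lies on the centre line of the jaws, within the pads' length; the fingertips stand 14 mm ahead of it and the grasp point (between the pads) lies 5 mm behind it; z points along the fingers, y is the line along which they close (so a half turn about z gives the same grasp; the last joint's range is limited). The gripper opens to 85 mm and grips with 20 to 120 N. Pads are 22 mm wide; open, the fingers measure 114 mm over their backs; the gripper's body (76 mm by 85 mm) begins 54 mm behind the grasp point. The pads swing forward as they close: fully open they stand 13 mm farther back than shut.
Start: joints at [-1.036, 0.255, 0.108, 0, -1.424, -0.285], TCP at [0.136, -0.533, 0.245] pointing down, gripper open.
Joint ranges: [-2.95, 2.95], [-1.21, 1.97], [-1.09, 1.5], [-2.87, 1.71], [-2.94, -0.07], [-3.05, 3.05]. Speed limits (rad/s): [2.57, 2.57, 3.14, 3.14, 3.14, 3.14].

INTERFACE

Orientations are given as a rotation vector (axis times angle).
In Python, from station import status, cams, ticket gives the robot as it stands. The module is installed in compiled form; this text tells all that it offers.
- The arm moves only by the tool servo_tool, never from a script. Its argument "motion" is a list of rows, each an object of numbers: "dx", "dy", "dz": the shift along the tool's x, y, z in units of 0.2 m (1.0 is 0.2 m); "ax", "ay", "az": the turn, a rotation vector about the tool's x, y, z in units of 45 degrees (1.0 is 45 degrees). A call has 1 to 8 rows; each row is the pose to reach, as a shift and turn from the pose commanded when the call began, along the tool's axes at that moment; what a row does not reach only later rows make up. A row lasts 1/8 s, in which the tool goes at most 62.5 mm and 10.7 degrees, less where a joint would pass 70% of its speed; a pose out of reach is approached as far as the arm can. A call with a number of a shift or a turn outside -1 to 1 is refused whole. A call with a gripper value outside its range is refused whole. "fingers" is the closure, from -1 (fully open) to 1 (shut), set as the call begins (left out, the last holds). The fingers move at their own pace and stop on an object; the grip force is fixed at half the most. Time passes only in rows, so rows that repeat a pose let the fingers close. It gives the time, the measured TCP pose, the force, the opening and the grip force at its end, in the units of the state.
- status.state(): the state, without advancing time (a new reading comes with each control period).
- cams.get_image(name): name is "side" or "top" or "wrist"; returns a dict with "pixels" (400x640x3 uint8, red, green, blue), "fx", "fy", "cx", "cy" (pixels), "origin" and "orientation" of the camera in the world; the wrist camera has in their place "hand_eye" (4x4, takes a point from camera to tool coordinates, whose origin is the TCP and whose axes are the flange's). Camera axes: x right, y up, looking along -z (the intrinsics and any distortion apply to the point x, -y, -z); pixel columns grow to the right and rows downward; lengths in m; the calibration is good to about 2 mm. A picture is of the moment at which its call begins: read the wrist's pose just before it. There is no depth.
- ticket.hand_in(): hands the job in; it is judged then, once.
The state is a dict: "clock": time; "joints": joint angles; "qd": joint speeds; "effort": joint torques, N m; "tool_pos": TCP position; "orientation": TCP orientation; "contact_force": force on the tool from outside, world axes, zero at the start; "moment": the same for the moment, N m; "grip_width": finger opening in m; "gripper_force": force on a finger pad.
Only numpy, scipy, OpenCV 4.12 (cv2) and the standard library are available. Lean on these libraries where they do the work, as an engineer would, in place of code of your own. Each camera call takes 0.05 s, during which the arm holds its last target. There are 200 camera calls.

## Working session

There is one attempt and no reset: what is moved stays moved. The work goes in short steps, Python scripts to look and compute and a tool call to move; the robot and the scene stay as the last step left them, time stands still between calls to the robot, and variables do not carry over. Pictures are saved under pics/ and viewed, at most 10 in all, crops included, and the job is handed in when it is done.

Besides the shell and the picture viewer there is one more tool, called after "Call:" by a JSON object that holds its "name" and its "arguments". servo_tool: Moves the arm, as the interface text tells. Its arguments: {"type":"object","properties":{"motion":{"type":"array","items":{"type":"object","properties":{"dx":{"type":"number"},"dy":{"type":"number"},"dz":{"type":"number"},"ax":{"type":"number"},"ay":{"type":"number"},"az":{"type":"number"}}}},"fingers":{"type":"number"}},"required":["motion"]}

```bash
mkdir -p pics; cat > h.py <<'E'
import numpy as np, cv2
from scipy.spatial.transform import Rotation as R
from station import status, cams, ticket
def snap(n,f):
    s=status.state(); i=cams.get_image(n); cv2.imwrite(f'pics/{f}.png',cv2.cvtColor(i['pixels'],cv2.COLOR_RGB2BGR))
    return s,i
E
python3 - <<'E'
from h import *
import pickle
for n in ('side','top'):
    s,i=snap(n,n+'0'); print(n,{k:v for k,v in i.items() if k!='pixels'})
    pickle.dump(i,open(n+'.pkl','wb'))
print(s)
E
```

```text
side {'fx': 422.6817682697606, 'fy': 422.6817682697606, 'cx': 324.0540781167093, 'cy': 197.2093812839572, 'origin': array([1.55634155, 0.47007012, 0.7443283 ]), 'orientation': array([0.65248819, 1.08722967, 1.8208515 ])}
top {'fx': 368.19244596533883, 'fy': 368.19244596533883, 'cx': 325.5455671382508, 'cy': 202.07912458865746, 'origin': array([ 0.40427541, -0.03407882,  1.28956662]), 'orientation': array([ 0.11529437, -0.11121477, -1.54041287])}
{'clock': 0.05, 'joints': array([-1.03641869e+00,  2.55754942e-01,  1.07025147e-01, -4.64104177e-04,
       -1.42390136e+00, -2.84581959e-01]), 'qd': array([ 2.89202388e-04,  3.02121642e-05,  2.83499560e-04,  1.67680682e-03,
        7.35018824e-04, -1.51763840e-04]), 'effort': array([-3.40383107e-03, -3.87989438e+01,  2.38769674e+01,  5.38764596e+00,
       -3.50030197e-03, -1.07498693e-05]), 'tool_pos': array([ 0.13589653, -0.5324717 ,  0.24440136]), 'orientation': array([ 3.91213546e-01, -3.11682591e+00, -2.93066231e-03]), 'contact_force': array([-0.26917963, -0.40968018, -0.12281737]), 'moment': array([ 0.04367639, -0.04686289, -0.0073829 ]), 'gripper_force': 0.0, 'grip_width': 0.08549955408264079}
```

View pics/top0.png

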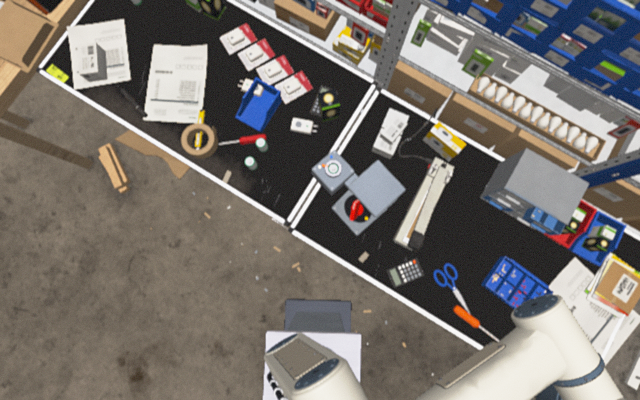

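View pics/side0.png

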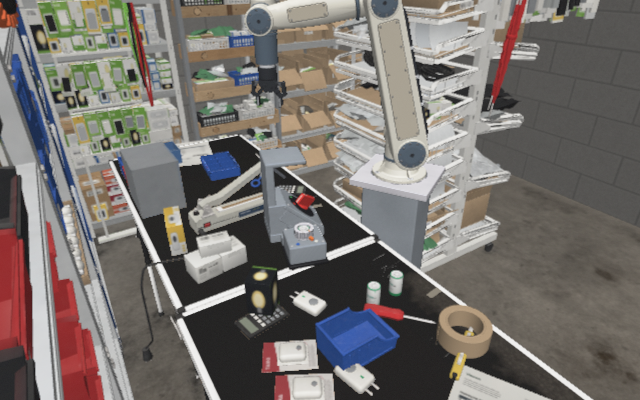

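The top view shows the tester's pod at about (333,170), the hood at (375,187), the red handle at (355,210) and the spare cells at (252,162) and (262,145). In the side view the pod is at (303,237) and the handle at (306,200). I'll enlarge both.

```bash
python3 - <<'E'
from h import *
t=cv2.imread('pics/top0.png')[140:240,300:415]; s=cv2.imread('pics/side0.png')[140:270,250:340]
a=cv2.resize(t,None,fx=6,fy=6,interpolation=cv2.INTER_CUBIC); b=cv2.resize(s,None,fx=4.6,fy=4.6,interpolation=cv2.INTER_CUBIC)
cv2.imwrite('pics/ct.png',a); cv2.imwrite('pics/cs.png',b)
E
```

```text
(no output)
```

View pics/ct.png

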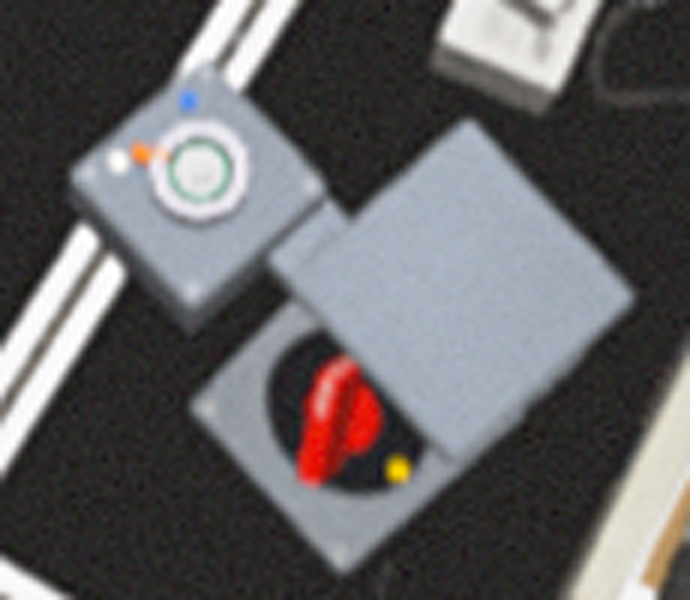

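View pics/cs.png

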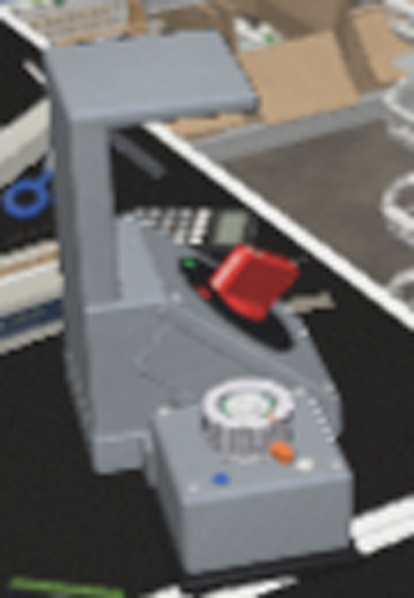

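```bash
cat >> h.py <<'E'
def ray(o,Rm,K,uv):
    d=np.array([(uv[0]-K['cx'])/K['fx'],-(uv[1]-K['cy'])/K['fy'],-1.]); d=Rm@d
    return np.array(o),d/np.linalg.norm(d)
def tri(rays):
    A=sum(np.eye(3)-np.outer(d,d) for o,d in rays); b=sum((np.eye(3)-np.outer(d,d))@o for o,d in rays)
    p=np.linalg.solve(A,b); return p,max(np.linalg.norm(np.cross(p-o,d)) for o,d in rays)
def atz(r,z): return r[0]+r[1]*(z-r[0][2])/r[1][2]
E
python3 - <<'E'
from h import *
import pickle
T=pickle.load(open('top.pkl','rb'));S=pickle.load(open('side.pkl','rb'))
def rt(c): return ray(T['origin'],R.from_rotvec(T['orientation']).as_matrix(),T,(300+(c[0]+.5)/6-.5,140+(c[1]+.5)/6-.5))
def rs(c): return ray(S['origin'],R.from_rotvec(S['orientation']).as_matrix(),S,(250+(c[0]+.5)/4.6-.5,140+(c[1]+.5)/4.6-.5))
for n,a,b in [('coltop',(199,170),(248,402)),('white',(118,160),(305,464)),('blue',(189,101),(221,479)),('lug',(142,154),(282,452)),
 ('deck back left',(202,65),(185,575-70)),('deckscrew back left',(205,72),(192,489)),('hoodFL',(270,257),(258,100)),('hoodFR',(455,460),(220,32))]:
    p,e=tri([rt(a),rs(b)]); print(n,p.round(4),round(e,4))
for n,c,z in [('coltop',(199,170),.105),('white',(118,160),.078),('blue',(189,101),.078),('lug',(142,154),.089),('dT',(202,65),.078),('dL',(72,175),.078),('dB',(190,308),.078),('dR',(326,188),.078),('hFL',(270,257),.268),('hBL',(470,120),.268),('hBR',(635,296),.268),('hFR',(455,460),.268)]:
    print(n,atz(rt(c),z).round(4))
# raw batteries, calculator from top image
for n,uv in [('b2',(252,162)),('b3',(262,145)),('calc',(406,272))]:
    print(n,atz(ray(T['origin'],R.from_rotvec(T['orientation']).as_matrix(),T,uv),.06 if n[0]=='b' else .013).round(3))
i=cams.get_image('wrist'); print({k:v for k,v in i.items() if k!='pixels'})
print(R.from_rotvec(status.state()['orientation']).as_matrix().round(3))
E
```

```text
coltop [ 0.6923 -0.0503  0.1035] 0.0012
white [ 0.7028 -0.0051  0.0784] 0.0013
blue [ 0.7382 -0.0436  0.0769] 0.0008
lug [ 0.7054 -0.0189  0.0843] 0.0017
deck back left [ 0.7624 -0.0522  0.0701] 0.0027
deckscrew back left [ 0.7555 -0.0527  0.0774] 0.0013
hoodFL [ 0.6121 -0.0836  0.2666] 0.0022
hoodFR [ 0.5176 -0.1701  0.2624] 0.0001
coltop [ 0.6913 -0.0492  0.105 ]
white [ 0.7023 -0.0039  0.078 ]
blue [ 0.7376 -0.0429  0.078 ]
lug [ 0.7034 -0.0174  0.089 ]
dT [ 0.7587 -0.0497  0.078 ]
dL [0.693  0.0217 0.078 ]
dB [ 0.619  -0.0465  0.078 ]
dR [ 0.6894 -0.121   0.078 ]
hFL [ 0.6107 -0.0816  0.268 ]
hBL [ 0.6797 -0.1753  0.268 ]
hBR [ 0.5968 -0.2533  0.268 ]
hFR [ 0.517  -0.1694  0.268 ]
b2 [0.715 0.228 0.06 ]
b3 [0.777 0.196 0.06 ]
calc [ 0.357 -0.309  0.013]
{'fx': 323.7634699867114, 'fy': 323.7634699867114, 'cx': 320.7255747631719, 'cy': 197.49361365271426, 'hand_eye': array([[-7.66609763e-04,  9.55968154e-01,  2.93469421e-01,
         7.52230431e-02],
       [ 9.99999702e-01,  7.07436162e-04,  3.07776847e-04,
        -1.15853124e-03],
       [ 8.66139837e-05,  2.93469570e-01, -9.55968412e-01,
        -1.28621695e-01],
       [ 0.00000000e+00,  0.00000000e+00,  0.00000000e+00,
         1.00000000e+00]])}
[[-0.969 -0.247 -0.   ]
 [-0.247  0.969  0.001]
 [ 0.     0.001 -1.   ]]
```

The collar axis is at about (0.691, -0.0495), its top is at about z = 0.104, and tester yaw is about -47°. The lug stands about 0.14 rad past the white dot. Next I lift and turn, checking how the joints respond.

Call:
{"name": "servo_tool", "arguments": {"motion": [{"dx":-0.2,"dy":0.2,"dz":-0.3,"az":-0.24},{"dx":-0.4,"dy":0.4,"dz":-0.6,"az":-0.48},{"dx":-0.67,"dy":0.6,"dz":-0.75,"az":-0.72},{"dx":-0.67,"dy":0.6,"dz":-0.75,"az":-1},{"dx":-0.67,"dy":0.6,"dz":-0.75,"az":-1}], "fingers": -1}}

```text
schema error: expected keys dx, dy, dz, ax, ay, az
```

```bash
cat > st.py <<'E'
from h import *
import sys
s=status.state(); M=R.from_rotvec(s['orientation']).as_matrix()
print(round(s['clock'],2),s['joints'].round(3),s['tool_pos'].round(4),'phi',np.degrees(np.arctan2(M[1,0],M[0,0])).round(1)); print(M.round(4).tolist(),s['contact_force'].round(1),s['grip_width'].round(4))
if len(sys.argv)>3:
    t=np.array(list(map(float,sys.argv[1:4]))); print('shift units',(M.T@(t-s['tool_pos'])/.2).round(3))
    if len(sys.argv)>4:
        G=R.from_rotvec(list(map(float,sys.argv[4:7]))).as_matrix(); print('turn units',(R.from_matrix(M.T@G).as_rotvec()/(np.pi/4)).round(3))
E
python3 st.py .65 -.03 .37
```

```text
0.15 [-1.036  0.256  0.107 -0.    -1.424 -0.285] [ 0.1359 -0.5326  0.2446] phi -165.7Traceback (most recent call last):
  File "st.py", line 4, in <module>
    print(round(s['clock'],2),s['joints'].round(3),s['tool_pos'].round(4),'phi',np.degrees(np.arctan2(M[1,0],M[0,0])).round(1)); print(M.round(4).tolist(),s['contact_force'].round(1),s['grip_width'].round(4))
                                                                                                                                                                                       ^^^^^^^^^^^^^^^^^^^^^
AttributeError: 'float' object has no attribute 'round'
```

All six keys are needed in each row.

Call:
{"name": "servo_tool", "arguments": {"motion": [{"dx":-0.2,"dy":0.2,"dz":-0.3,"ax":0,"ay":0,"az":-0.24},{"dx":-0.4,"dy":0.4,"dz":-0.6,"ax":0,"ay":0,"az":-0.48},{"dx":-0.67,"dy":0.6,"dz":-0.75,"ax":0,"ay":0,"az":-0.72},{"dx":-0.67,"dy":0.6,"dz":-0.75,"ax":0,"ay":0,"az":-1},{"dx":-0.67,"dy":0.6,"dz":-0.75,"ax":0,"ay":0,"az":-1}], "fingers": -1}}

```text
clock: 0.78
tool_pos: [0.2376, -0.3824, 0.3976]
orientation: [-1.562, 2.724, -0.007]
contact_force: [1.1, -0.2, -1.4]
grip_width: 0.0856
gripper_force: 0.0
```

```bash
sed -i "s/,s\['grip_width'\].round(4)/,round(s['grip_width'],4)/" st.py; python3 st.py .65 -.03 .37
```

```text
0.78 [-0.665  0.054  0.248  0.    -1.76   0.135] [ 0.2376 -0.3824  0.3976] phi -120.3
[[-0.5051, -0.863, 0.0039], [-0.8631, 0.5051, -0.0032], [0.0008, -0.005, -1.0]] [ 1.1 -0.2 -1.4] 0.0856
shift units [-2.562 -0.889  0.14 ]
```

Call:
{"name": "servo_tool", "arguments": {"motion": [{"dx":-0.25,"dy":-0.03,"dz":0,"ax":0,"ay":0,"az":-0.23},{"dx":-0.5,"dy":-0.07,"dz":0,"ax":0,"ay":0,"az":-0.46},{"dx":-0.75,"dy":-0.1,"dz":0,"ax":0,"ay":0,"az":-0.69},{"dx":-0.95,"dy":-0.14,"dz":0,"ax":0,"ay":0,"az":-0.92},{"dx":-0.95,"dy":-0.14,"dz":0,"ax":0,"ay":0,"az":-1}]}}

```text
clock: 1.4
tool_pos: [0.3583, -0.233, 0.3937]
orientation: [2.486, -1.92, -0.005]
contact_force: [-0.5, -1.0, -0.7]
grip_width: 0.0854
gripper_force: 0.0
```

```bash
python3 st.py .5 -.07 .4
```

```text
1.4 [-2.080e-01  1.100e-02  1.940e-01 -1.000e-03 -1.757e+00  4.630e-01] [ 0.3583 -0.233   0.3937] phi -75.4
[[0.2527, -0.9675, -0.0026], [-0.9675, -0.2527, 0.0014], [-0.002, 0.0022, -1.0]] [-0.5 -1.  -0.7] 0.0854
shift units [-0.61  -0.892 -0.032]
```

Call:
{"name": "servo_tool", "arguments": {"motion": [{"dx":-0.15,"dy":-0.23,"dz":0,"ax":0,"ay":0,"az":-0.23},{"dx":-0.3,"dy":-0.45,"dz":0,"ax":0,"ay":0,"az":-0.46},{"dx":-0.45,"dy":-0.68,"dz":0,"ax":0,"ay":0,"az":-0.69},{"dx":-0.61,"dy":-0.89,"dz":-0.03,"ax":0,"ay":0,"az":-0.92},{"dx":-0.61,"dy":-0.89,"dz":-0.03,"ax":0,"ay":0,"az":-1}]}}

```text
clock: 2.02
tool_pos: [0.5013, -0.0702, 0.3985]
orientation: [3.031, -0.823, -0.007]
contact_force: [-0.1, -0.4, -0.5]
grip_width: 0.0852
gripper_force: 0.0
```

```bash
python3 st.py .63 0 .36
```

```text
2.02 [ 1.700e-01  1.780e-01  3.950e-01 -1.000e-03 -1.792e+00  8.700e-01] [ 0.5013 -0.0702  0.3985] phi -30.4
[[0.8627, -0.5057, -0.0048], [-0.5057, -0.8627, 0.0002], [-0.0043, 0.0022, -1.0]] [-0.1 -0.4 -0.5] 0.0852
shift units [ 0.379 -0.629  0.19 ]
```

Call:
{"name": "servo_tool", "arguments": {"motion": [{"dx":0.1,"dy":-0.16,"dz":0,"ax":0,"ay":0,"az":-0.23},{"dx":0.2,"dy":-0.32,"dz":0.05,"ax":0,"ay":0,"az":-0.46},{"dx":0.3,"dy":-0.48,"dz":0.1,"ax":0,"ay":0,"az":-0.69},{"dx":0.38,"dy":-0.63,"dz":0.19,"ax":0,"ay":0,"az":-0.92},{"dx":0.38,"dy":-0.63,"dz":0.19,"ax":0,"ay":0,"az":-1}]}}

```text
clock: 2.65
tool_pos: [0.6303, -0.0019, 0.3574]
orientation: [-3.116, -0.396, 0.014]
contact_force: [-0.6, -0.7, -0.8]
grip_width: 0.0856
gripper_force: 0.0
```

```bash
python3 st.py .67 -.04 .30; python3 - <<'E'
from h import *
import pickle
x=snap('wrist','w1'); pickle.dump(x,open('w1.pkl','wb'))
E
```

```text
2.65 [ 0.244  0.443  0.662 -0.002 -1.799  1.58 ] [ 0.6303 -0.0019  0.3574] phi 14.5
[[0.9681, 0.2503, -0.0092], [0.2503, -0.9682, -0.0006], [-0.0091, -0.0017, -1.0]] [-0.6 -0.7 -0.8] 0.0856
shift units [0.147 0.234 0.285]
```

View pics/w1.png

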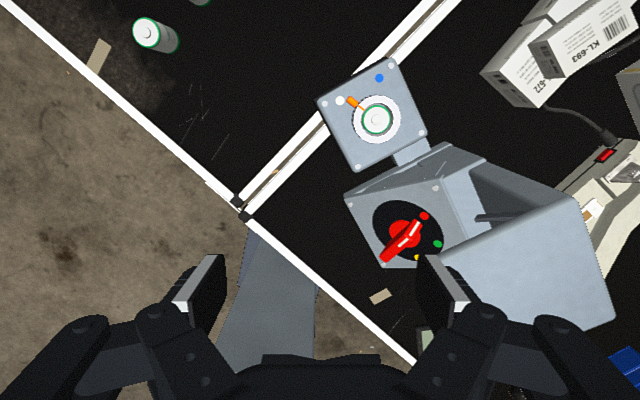

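In the wrist view the collar is at (376,119), the lug tip at (352,102), the white dot at (340,100) and the blue dot at (378,78). The handle runs from (384,258) to about (421,221), with the red dot at (424,215), green at (437,243) and yellow at (417,257). I'll enlarge this.

```bash
python3 - <<'E'
from h import *
t=cv2.imread('pics/w1.png')
a=cv2.resize(t[60:160,310:440],None,fx=5,fy=5,interpolation=cv2.INTER_CUBIC);b=cv2.resize(t[180:280,335:465],None,fx=5,fy=5,interpolation=cv2.INTER_CUBIC)
c=np.hstack([a[:,:],]); 
# side by side within 800: 4.. use vertical stack cropped
a=cv2.resize(t[60:150,310:440],None,fx=3.3,fy=3.3,interpolation=cv2.INTER_CUBIC);b=cv2.resize(t[185:275,340:460],None,fx=6,fy=6,interpolation=cv2.INTER_CUBIC)
cv2.imwrite('pics/wb.png',b)
E
```

```text
(no output)
```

View pics/wb.png

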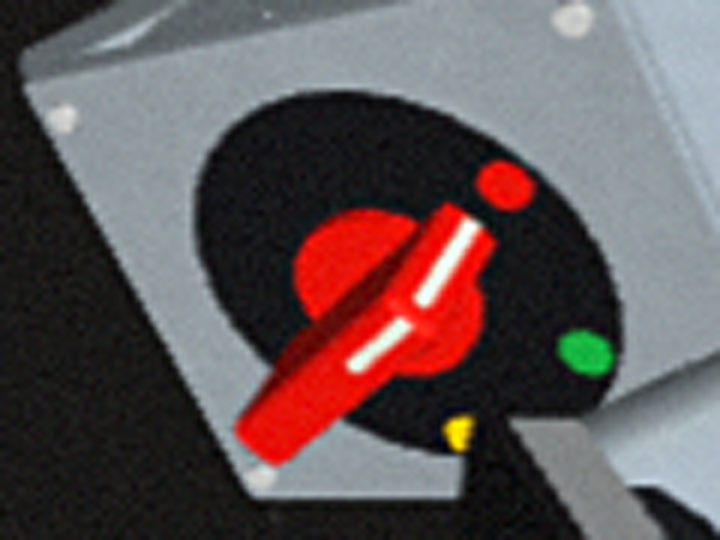

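```bash
cat > fit.py <<'E'
from h import *
import pickle
from scipy.optimize import least_squares
T=pickle.load(open('top.pkl','rb'));S=pickle.load(open('side.pkl','rb')); st,W=pickle.load(open('w1.pkl','rb'))
def cam(I): return np.array(I['origin']),R.from_rotvec(I['orientation']).as_matrix()
def wcam(st,W):
    M=R.from_rotvec(st['orientation']).as_matrix(); H=W['hand_eye']; return st['tool_pos']+M@H[:3,3],M@H[:3,:3]
C={'t':(T,)+cam(T),'s':(S,)+cam(S),'w':(W,)+wcam(st,W)}
def proj(c,p):
    I,o,Rm=C[c]; q=Rm.T@(p-o); return np.array([I['cx']+I['fx']*q[0]/-q[2],I['cy']-I['fy']*q[1]/-q[2]])
t=lambda x,y:(300+(x+.5)/6-.5,140+(y+.5)/6-.5); s=lambda x,y:(250+(x+.5)/4.6-.5,140+(y+.5)/4.6-.5); w=lambda x,y:(340+(x+.5)/6-.5,185+(y+.5)/6-.5)
obs=[('t','axis',t(199,170)),('s','axis',s(248,402)),('w','axis',(376,119.5)),('t','white',t(118,160)),('s','white',s(305,464)),('w','white',(340,100.5)),
('t','blue',t(189,101)),('s','blue',s(221,479)),('w','blue',(379,78)),('s','red',s(205,293)),('w','red',w(505,186)),('s','green',s(188,263)),('w','green',w(586,352)),('t','yellow',t(398,469)),('w','yellow',w(468,433)),('w','hub',w(386,292)),
('w','lug',(352,102)),('t','lug',t(142,154)),('s','lug',s(282,452))]
def pts(p):
    ax,ay,az,yaw,cx,cy,cz,r,col=p; X=np.array([np.cos(yaw),np.sin(yaw),0]);Y=np.array([-X[1],X[0],0]);Z=np.array([0,0,1.])
    A=np.array([ax,ay,az]); Cc=np.array([cx,cy,cz]); n=-np.sin(np.radians(40))*X+np.cos(np.radians(40))*Z; U=np.cos(np.radians(40))*X+np.sin(np.radians(40))*Z
    ang=lambda a:A+.046*(np.cos(a)*Y-np.sin(a)*X)   # a=0 left; + = ccw -> front
    d={'axis':A+[0,0,.027],'white':ang(.6),'blue':ang(-.6)}
    d['lug']=A+.036*(np.cos(.6-col)*Y-np.sin(.6-col)*X)+[0,0,.010]
    for k,a in(('red',-30),('green',30),('yellow',90)):
        a=np.radians(a); d[k]=Cc+r*(np.cos(a)*U-np.sin(a)*Y)
    d['hub']=Cc+n*.007; d['grip']=Cc+n*.03; d['n']=n; d['U']=U; d['Y']=Y; d['point']=d['grip']+.036*(np.cos(.5236)*U+np.sin(.5236)*Y); return d
def res(p):
    d=pts(p); return np.concatenate([(proj(c,d[k])-uv)*(.3 if (c,k) in(('w','yellow'),('w','hub')) else 1) for c,k,uv in obs])
f=least_squares(res,[.69,-.05,.078,-.82,.55,-.12,.12,.045,.15],loss='soft_l1')
if __name__=='__main__':
    print(f.x.round(4),np.degrees(f.x[3])); r=res(f.x).reshape(-1,2)
    for o,e in zip(obs,r): print(o[0],o[1],e.round(2))
    d=pts(f.x); print({k:v.round(4).tolist() for k,v in d.items()})
    for c,k in(('w','grip'),('w','point'),('s','point'),('t','grip')): print(c,k,proj(c,d[k]).round(1))
E
python3 fit.py
```

```text
[ 0.6932 -0.0525  0.0765 -0.8181  0.5629 -0.1362  0.0867  0.0428  0.1343] -46.875368369844146
t axis [ 1.01 -0.43]
s axis [-0.41  0.01]
w axis [0.39 0.36]
t white [ 1.12 -0.09]
s white [-0.39  0.43]
w white [-0.23  0.03]
t blue [ 0.77 -0.17]
s blue [-0.38  0.06]
w blue [-0.44  0.6 ]
s red [-0.79 -0.29]
w red [-0.12 -0.13]
s green [ 0.14 -0.13]
w green [-0.3  -0.13]
t yellow [ 0.96 -0.1 ]
w yellow [0.06 0.09]
w hub [-0.32  0.51]
w lug [-2.13 -0.99]
t lug [ 0.42 -0.44]
s lug [ 0.63 -0.54]
{'axis': [0.6932, -0.0525, 0.1035], 'white': [0.7032, -0.0076, 0.0765], 'blue': [0.7387, -0.0455, 0.0765], 'lug': [0.7056, -0.0188, 0.0865], 'red': [0.5979, -0.1423, 0.1105], 'green': [0.5667, -0.1716, 0.1105], 'yellow': [0.5317, -0.1655, 0.0867], 'hub': [0.5598, -0.133, 0.092], 'grip': [0.5497, -0.1222, 0.1097], 'n': [-0.4394, 0.4692, 0.766], 'U': [0.5237, -0.5591, 0.6428], 'Y': [0.7299, 0.6836, 0.0], 'point': [0.5792, -0.1273, 0.1297]}
w grip [395.6 245.7]
w point [411.2 232.5]
s point [300.5 196. ]
t grip [354.3 211. ]
```

Call:
{"name": "servo_tool", "arguments": {"motion": [{"dx":0,"dy":0,"dz":0.05,"ax":0,"ay":0,"az":-0.23},{"dx":0.05,"dy":0.1,"dz":0.15,"ax":0,"ay":0,"az":-0.46},{"dx":0.1,"dy":0.2,"dz":0.25,"ax":0,"ay":0,"az":-0.69},{"dx":0.147,"dy":0.234,"dz":0.3,"ax":0,"ay":0,"az":-0.92},{"dx":0.147,"dy":0.234,"dz":0.3,"ax":0,"ay":0,"az":-1}]}}

```text
clock: 3.32
tool_pos: [0.6691, -0.0422, 0.3005]
orientation: [-2.729, -1.553, 0.006]
contact_force: [-0.1, -0.3, -0.2]
grip_width: 0.0853
gripper_force: 0.0
```

```bash
python3 - <<'E'
from scipy.spatial.transform import Rotation as R
import numpy as np
for p in (68,8,-2):
    a=np.radians(p); x=np.array([np.cos(a),np.sin(a),0]); z=np.array([0,0,-1.]); print(p,R.from_matrix(np.c_[x,np.cross(z,x),z]).as_rotvec().round(4))
E
python3 st.py .6925 -.052 .22 2.6045 1.7568 0
```

```text
68 [2.6045 1.7568 0.    ]
8 [3.1339 0.2191 0.    ]
-2 [ 3.1411 -0.0548  0.    ]
3.33 [ 0.169  0.514  0.631 -0.    -1.693  2.437] [ 0.6691 -0.0422  0.3005] phi 59.3
[[0.5105, 0.8599, -0.0044], [0.8599, -0.5105, -0.0003], [-0.0025, -0.0036, -1.0]] [-0.1 -0.3 -0.2] 0.0853
shift units [0.019 0.127 0.402]
turn units [-0.005  0.003 -0.193]
```

Call:
{"name": "servo_tool", "arguments": {"motion": [{"dx":0.02,"dy":0.13,"dz":0.15,"ax":0,"ay":0,"az":-0.2},{"dx":0.02,"dy":0.13,"dz":0.3,"ax":0,"ay":0,"az":-0.2},{"dx":0.02,"dy":0.13,"dz":0.4,"ax":0,"ay":0,"az":-0.2},{"dx":0.02,"dy":0.13,"dz":0.4,"ax":0,"ay":0,"az":-0.2}]}}

```text
clock: 3.82
tool_pos: [0.6925, -0.0514, 0.2208]
orientation: [-2.6, -1.76, 0.007]
contact_force: [0.1, 0.2, -0.1]
grip_width: 0.0855
gripper_force: 0.0
```

```bash
python3 - <<'E'
from h import *
import pickle
x=snap('wrist','w2'); pickle.dump(x,open('w2.pkl','wb'))
import fit
fit.C['w2']=(x[1],)+fit.wcam(*x); d=fit.pts(fit.f.x)
for k in('axis','white','blue','lug'): print(k,fit.proj('w2',d[k]).round(1))
E
python3 st.py .6925 -.052 .098 2.6045 1.7568 0
```

```text
axis [322.3 196. ]
white [313.3 134.3]
blue [368.8 160.5]
lug [321.  147.4]
3.88 [ 0.15   0.563  0.519  0.    -1.528  2.611] [ 0.6932 -0.0515  0.2228] phi 68.2
[[0.3712, 0.9285, -0.0017], [0.9285, -0.3712, -0.0006], [-0.0012, -0.0014, -1.0]] [ 0.7 -0.5  1.8] 0.0855
shift units [-0.003 -0.002  0.624]
turn units [-0.002  0.002  0.005]
```

View pics/w2.png

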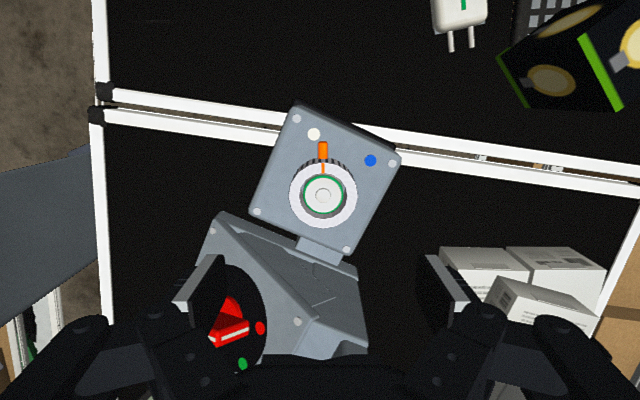

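Collar at (323,195) and the lug at (323,150), both matching prediction. Descending and gripping.

Call:
{"name": "servo_tool", "arguments": {"motion": [{"dx":0,"dy":0,"dz":0.2,"ax":0,"ay":0,"az":0},{"dx":0,"dy":0,"dz":0.4,"ax":0,"ay":0,"az":0},{"dx":0,"dy":0,"dz":0.52,"ax":0,"ay":0,"az":0},{"dx":0,"dy":0,"dz":0.59,"ax":0,"ay":0,"az":0},{"dx":0,"dy":0,"dz":0.62,"ax":0,"ay":0,"az":0},{"dx":0,"dy":0,"dz":0.62,"ax":0,"ay":0,"az":0}]}}

```text
clock: 4.62
tool_pos: [0.6942, -0.0507, 0.1002]
orientation: [2.599, 1.763, 0.002]
contact_force: [-0.5, -0.0, 0.4]
grip_width: 0.0854
gripper_force: 0.0
```

Call:
{"name": "servo_tool", "arguments": {"motion": [{"dx":0,"dy":0,"dz":0,"ax":0,"ay":0,"az":0},{"dx":0,"dy":0,"dz":0,"ax":0,"ay":0,"az":0},{"dx":0,"dy":0,"dz":0,"ax":0,"ay":0,"az":0},{"dx":0,"dy":0,"dz":0,"ax":0,"ay":0,"az":0},{"dx":0,"dy":0,"dz":0,"ax":0,"ay":0,"az":0},{"dx":0,"dy":0,"dz":0,"ax":0,"ay":0,"az":0}], "fingers": 1}}

```text
clock: 5.38
tool_pos: [0.6941, -0.0505, 0.101]
orientation: [2.598, 1.763, 0.003]
contact_force: [-1.3, 1.2, 5.5]
grip_width: 0.0523
gripper_force: 62.8
```

```bash
python3 st.py .6925 -.052 .098 2.6045 1.7568 0
```

```text
5.38 [ 1.510e-01  6.080e-01  2.870e-01  1.000e-03 -1.248e+00  2.612e+00] [ 0.6941 -0.0505  0.101 ] phi 68.3
[[0.3693, 0.9293, 0.0021], [0.9293, -0.3693, -0.0002], [0.0006, 0.002, -1.0]] [-1.3  1.2  5.5] 0.0523
shift units [-0.01  -0.005  0.015]
turn units [ 0.003 -0.001  0.007]
```

Call:
{"name": "servo_tool", "arguments": {"motion": [{"dx":0,"dy":0,"dz":0,"ax":0,"ay":0,"az":0.13},{"dx":0,"dy":0,"dz":0,"ax":0,"ay":0,"az":0.26},{"dx":0,"dy":0,"dz":0,"ax":0,"ay":0,"az":0.38},{"dx":0,"dy":0,"dz":0,"ax":0,"ay":0,"az":0.5},{"dx":0,"dy":0,"dz":0,"ax":0,"ay":0,"az":0.5}]}}

```text
clock: 6.0
tool_pos: [0.6944, -0.0507, 0.1009]
orientation: [2.893, 1.222, 0.004]
contact_force: [-0.8, 0.3, 6.2]
grip_width: 0.0526
gripper_force: 62.9
```

```bash
python3 st.py; python3 -c "
from h import *; print(status.state()['moment'])"
```

```text
6.0 [ 1.510e-01  6.080e-01  2.870e-01  1.000e-03 -1.247e+00  2.219e+00] [ 0.6944 -0.0507  0.1009] phi 45.8
[[0.6973, 0.7168, 0.0026], [0.7168, -0.6973, -0.0004], [0.0016, 0.0022, -1.0]] [-0.8  0.3  6.2] 0.0526
[ 0.14643948  0.39223946 -0.20966801]
```

Call:
{"name": "servo_tool", "arguments": {"motion": [{"dx":0,"dy":0,"dz":0,"ax":0,"ay":0,"az":0.15},{"dx":0,"dy":0,"dz":0,"ax":0,"ay":0,"az":0.3},{"dx":0,"dy":0,"dz":0,"ax":0,"ay":0,"az":0.45},{"dx":0,"dy":0,"dz":0,"ax":0,"ay":0,"az":0.6},{"dx":0,"dy":0,"dz":0,"ax":0,"ay":0,"az":0.72},{"dx":0,"dy":0,"dz":0,"ax":0,"ay":0,"az":0.82},{"dx":0,"dy":0,"dz":0,"ax":0,"ay":0,"az":0.86},{"dx":0,"dy":0,"dz":0,"ax":0,"ay":0,"az":0.86}]}}

```text
clock: 7.0
tool_pos: [0.6946, -0.0512, 0.101]
orientation: [3.133, 0.201, 0.004]
contact_force: [0.4, -2.0, 6.0]
grip_width: 0.0527
gripper_force: 62.8
```

```bash
python3 st.py; python3 -c "
from h import *; print(status.state()['moment'])"
```

```text
7.0 [ 0.151  0.609  0.287  0.002 -1.247  1.547] [ 0.6946 -0.0512  0.101 ] phi 7.3
[[0.9918, 0.1277, 0.0029], [0.1277, -0.9918, -0.0018], [0.0027, 0.0022, -1.0]] [ 0.4 -2.   6. ] 0.0527
[-0.65390583  0.0457016   1.3667969 ]
```

Call:
{"name": "servo_tool", "arguments": {"motion": [{"dx":0,"dy":0,"dz":0,"ax":0,"ay":0,"az":0.04},{"dx":0,"dy":0,"dz":0,"ax":0,"ay":0,"az":0.08},{"dx":0,"dy":0,"dz":0,"ax":0,"ay":0,"az":0.08}]}}

```text
clock: 7.38
tool_pos: [0.6964, -0.0511, 0.1009]
orientation: [3.138, 0.1, 0.01]
contact_force: [5.8, -4.0, 2.6]
grip_width: 0.0522
gripper_force: 63.6
```

```bash
python3 st.py; python3 -c "
from h import *; print(status.state()['moment'])"
```

```text
7.38 [ 0.151  0.61   0.288  0.003 -1.243  1.483] [ 0.6964 -0.0511  0.1009] phi 3.7
[[0.9979, 0.0639, 0.0066], [0.0639, -0.998, -0.0017], [0.0065, 0.0021, -1.0]] [ 5.8 -4.   2.6] 0.0522
[-1.13933639 -2.24571895  1.21919876]
```

The moment rose to about 1.3 N m, so the collar is at its stop. Releasing and rising to check.

Call:
{"name": "servo_tool", "arguments": {"motion": [{"dx":0,"dy":0,"dz":0,"ax":0,"ay":0,"az":0},{"dx":0,"dy":0,"dz":0,"ax":0,"ay":0,"az":0},{"dx":0,"dy":0,"dz":0,"ax":0,"ay":0,"az":0},{"dx":0,"dy":0,"dz":0,"ax":0,"ay":0,"az":0},{"dx":0,"dy":0,"dz":-0.1,"ax":0,"ay":0,"az":0},{"dx":0,"dy":0,"dz":-0.35,"ax":0,"ay":0,"az":0},{"dx":0,"dy":0,"dz":-0.65,"ax":0,"ay":0,"az":0},{"dx":0,"dy":0,"dz":-0.95,"ax":0,"ay":0,"az":0}], "fingers": -1}}

```text
clock: 8.38
tool_pos: [0.6931, -0.0506, 0.2914]
orientation: [3.14, 0.096, 0.0]
contact_force: [2.6, 1.0, -0.3]
grip_width: 0.0853
gripper_force: 0.0
```

```bash
python3 - <<'E'
from h import *
import pickle
x=snap('wrist','w3'); pickle.dump(x,open('w3.pkl','wb'))
import fit
fit.C['w3']=(x[1],)+fit.wcam(*x); p=fit.f.x.copy(); p[-1]=1.2; d=fit.pts(p)
for k in('axis','white','blue','lug'): print(k,fit.proj('w3',d[k]).round(1))
a=fit.proj('w3',d['axis']); u,v=a.astype(int)
t=cv2.imread('pics/w3.png')
hsv=cv2.cvtColor(t,cv2.COLOR_BGR2HSV); m=cv2.inRange(hsv,(8,150,150),(20,255,255)); m[:v-80]=0;m[v+80:]=0;m[:,:u-80]=0;m[:,u+80:]=0
ys,xs=np.nonzero(m); print('orange',xs.mean(),ys.mean(),len(xs))
r=fit.ray(fit.C['w3'][1],fit.C['w3'][2],x[1],(xs.mean(),ys.mean())); q=fit.atz(r,.0865)-d['axis']; print('angle from blue(rad)', np.arctan2(q[1],q[0])-np.arctan2(*(d['blue']-d['axis'])[[1,0]]))
E
python3 st.py
```

```text
axis [321.5 176.2]
white [280.1 158.8]
blue [317.4 127.3]
lug [318.2 138. ]
orange 318.5181818181818 141.3909090909091 110
angle from blue(rad) 0.00014587480341174408
8.43 [ 0.151  0.564  0.715  0.005 -1.709  1.481] [ 0.6949 -0.0519  0.3014] phi 3.5
[[0.9981, 0.0606, 0.0141], [0.0607, -0.9982, -0.0024], [0.0139, 0.0032, -0.9999]] [-4.6 -0.9  7.8] 0.0858
```

The orange lug lies exactly in line with the blue dot (0.000 rad off), so the collar is locked. Now I go to the front of the panel for the handle.

```bash
python3 - <<'E'
import fit,numpy as np
from scipy.spatial.transform import Rotation as R
d=fit.pts(fit.f.x); n,U,Y=d['n'],d['U'],d['Y']; b=(d['point']-d['grip'])/.036
for a in(0,60):
    a=np.radians(a); bb=R.from_rotvec(-n*a).apply(b)
    print(R.from_matrix(np.c_[bb,np.cross(-n,bb),-n]).as_rotvec().round(4).tolist())
for k in(.12,.07): print((d['grip']+k*n).round(4))
E
python3 st.py .5 -.04 .38
```

```text
[2.5809, -0.3828, 0.7438]
[2.2413, -1.7788, 1.0302]
[ 0.497  -0.0659  0.2016]
[ 0.519  -0.0893  0.1633]
8.43 [ 0.151  0.564  0.715  0.005 -1.709  1.481] [ 0.6949 -0.0519  0.3014] phi 3.5
[[0.9981, 0.0606, 0.0141], [0.0607, -0.9982, -0.0024], [0.0139, 0.0032, -0.9999]] [-4.6 -0.9  7.8] 0.0858
shift units [-0.963 -0.117 -0.407]
```

Call:
{"name": "servo_tool", "arguments": {"motion": [{"dx":-0.1,"dy":0,"dz":-0.25,"ax":0,"ay":0,"az":0},{"dx":-0.3,"dy":-0.05,"dz":-0.4,"ax":0,"ay":0,"az":0},{"dx":-0.55,"dy":-0.1,"dz":-0.4,"ax":0,"ay":0,"az":0},{"dx":-0.8,"dy":-0.12,"dz":-0.4,"ax":0,"ay":0,"az":0},{"dx":-0.96,"dy":-0.12,"dz":-0.4,"ax":0,"ay":0,"az":0},{"dx":-0.96,"dy":-0.12,"dz":-0.4,"ax":0,"ay":0,"az":0}]}}

```text
clock: 9.18
tool_pos: [0.4988, -0.0386, 0.3712]
orientation: [-3.14, -0.097, -0.005]
contact_force: [0.0, 0.2, 0.5]
grip_width: 0.0853
gripper_force: 0.0
```

```bash
python3 st.py .48 -.048 .26 2.5809 -.3828 .7438
```

```text
9.18 [ 0.237  0.15   0.291  0.    -1.708  1.396] [ 0.4988 -0.0386  0.3712] phi 3.5
[[0.9981, 0.0616, 0.0034], [0.0616, -0.9981, 0.0007], [0.0034, -0.0005, -1.0]] [0.  0.2 0.5] 0.0853
shift units [-0.099  0.041  0.555]
turn units [-0.578  0.678  0.434]
```

Call:
{"name": "servo_tool", "arguments": {"motion": [{"dx":-0.02,"dy":0,"dz":0,"ax":-0.11,"ay":0.13,"az":0.08},{"dx":-0.04,"dy":0,"dz":0.05,"ax":-0.22,"ay":0.26,"az":0.16},{"dx":-0.06,"dy":0.02,"dz":0.15,"ax":-0.34,"ay":0.4,"az":0.25},{"dx":-0.08,"dy":0.03,"dz":0.3,"ax":-0.46,"ay":0.54,"az":0.35},{"dx":-0.1,"dy":0.04,"dz":0.45,"ax":-0.578,"ay":0.678,"az":0.434},{"dx":-0.1,"dy":0.04,"dz":0.55,"ax":-0.578,"ay":0.678,"az":0.434},{"dx":-0.1,"dy":0.04,"dz":0.55,"ax":-0.578,"ay":0.678,"az":0.434}]}}

```text
clock: 10.05
tool_pos: [0.4801, -0.048, 0.2571]
orientation: [2.58, -0.378, 0.732]
contact_force: [0.4, 0.3, -0.1]
grip_width: 0.0855
gripper_force: 0.0
```

```bash
python3 st.py .497 -.0659 .2016 2.5809 -.3828 .7438; python3 - <<'E'
from h import *
import pickle
x=snap('wrist','w4'); pickle.dump(x,open('w4.pkl','wb'))
import fit
fit.C['w4']=(x[1],)+fit.wcam(*x); d=fit.pts(fit.f.x)
for k in('hub','red','green','yellow','point','grip'): print(k,fit.proj('w4',d[k]).round(1))
E
```

```text
10.05 [ 0.644 -0.113 -0.734  0.826 -1.049  0.17 ] [ 0.4801 -0.048   0.2571] phi -9.7
[[0.8233, -0.3674, 0.4328], [-0.1402, -0.8703, -0.4721], [0.5501, 0.328, -0.768]] [ 0.4  0.3 -0.1] 0.0855
shift units [-0.071 -0.044  0.292]
turn units [0.006 0.008 0.007]
hub [310.6 185.8]
red [310.6 144. ]
green [345.8 164.6]
yellow [344.7 203.1]
point [309.8 155.7]
grip [310.  191.9]
```

View pics/w4.png

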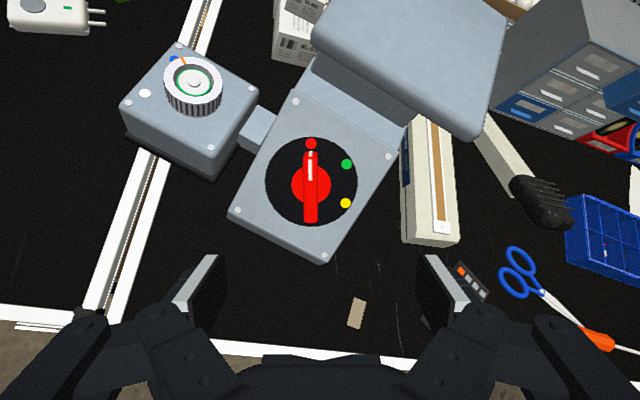

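The wrist view shows the red, green and yellow dots at (311,144), (347,164) and (346,203). The handle bar is upright at x ≈ 310, and the lug is at the blue dot. All of it is within 1 px of the model, so I approach along the shaft.

```bash
python3 st.py .5277 -.0987 .148 2.5809 -.3828 .7438; python3 st.py .5506 -.1231 .1082
```

```text
10.1 [ 0.643 -0.113 -0.73   0.826 -1.05   0.171] [ 0.4814 -0.0474  0.2593] phi -9.8
[[0.8214, -0.3685, 0.4353], [-0.1414, -0.871, -0.4705], [0.5525, 0.325, -0.7675]] [-0.4 -0.3  1.3] 0.085
shift units [-0.081 -0.043  0.649]
turn units [0.003 0.005 0.004]
10.1 [ 0.643 -0.113 -0.73   0.826 -1.05   0.171] [ 0.4814 -0.0474  0.2593] phi -9.8
[[0.8214, -0.3685, 0.4353], [-0.1414, -0.871, -0.4705], [0.5525, 0.325, -0.7675]] [-0.4 -0.3  1.3] 0.085
shift units [-0.08  -0.044  0.909]
```

Call:
{"name": "servo_tool", "arguments": {"motion": [{"dx":-0.04,"dy":-0.02,"dz":0.15,"ax":0,"ay":0,"az":0},{"dx":-0.08,"dy":-0.04,"dz":0.3,"ax":0,"ay":0,"az":0},{"dx":-0.08,"dy":-0.043,"dz":0.45,"ax":0,"ay":0,"az":0},{"dx":-0.08,"dy":-0.043,"dz":0.56,"ax":0,"ay":0,"az":0},{"dx":-0.08,"dy":-0.043,"dz":0.65,"ax":0,"ay":0,"az":0},{"dx":-0.08,"dy":-0.043,"dz":0.65,"ax":0,"ay":0,"az":0}]}}

```text
clock: 10.85
tool_pos: [0.5296, -0.1002, 0.1491]
orientation: [2.579, -0.386, 0.74]
contact_force: [-0.8, 0.3, 0.6]
grip_width: 0.0851
gripper_force: 0.0
```

```bash
python3 st.py .5506 -.1231 .1082 2.5809 -.3828 .7438
```

```text
10.85 [ 0.296  0.068 -0.913  1.248 -0.656 -0.081] [ 0.5296 -0.1002  0.1491] phi -10.0
[[0.8192, -0.3723, 0.4362], [-0.1443, -0.8699, -0.4716], [0.5551, 0.3234, -0.7664]] [-0.8  0.3  0.6] 0.0851
shift units [-0.011 -0.006  0.257]
turn units [ 0.004  0.003 -0.001]
```

Call:
{"name": "servo_tool", "arguments": {"motion": [{"dx":-0.01,"dy":-0.006,"dz":0.07,"ax":0,"ay":0,"az":0},{"dx":-0.01,"dy":-0.006,"dz":0.13,"ax":0,"ay":0,"az":0},{"dx":-0.01,"dy":-0.006,"dz":0.13,"ax":0,"ay":0,"az":0}]}}

```text
clock: 11.22
tool_pos: [0.5393, -0.1103, 0.128]
orientation: [2.579, -0.384, 0.741]
contact_force: [0.1, 0.0, -0.0]
grip_width: 0.0856
gripper_force: 0.0
```

```bash
python3 st.py .5506 -.1231 .1082 2.5809 -.3828 .7438
```

```text
11.22 [ 0.205  0.111 -0.936  1.4   -0.592 -0.171] [ 0.5393 -0.1103  0.128 ] phi -9.9
[[0.819, -0.3712, 0.4376], [-0.143, -0.8705, -0.4709], [0.5557, 0.3231, -0.766]] [ 0.1  0.  -0. ] 0.0856
shift units [0.    0.003 0.131]
turn units [0.003 0.002 0.   ]
```

Call:
{"name": "servo_tool", "arguments": {"motion": [{"dx":0,"dy":0,"dz":0.06,"ax":0,"ay":0,"az":0},{"dx":0,"dy":0,"dz":0.11,"ax":0,"ay":0,"az":0},{"dx":0,"dy":0,"dz":0.13,"ax":0,"ay":0,"az":0},{"dx":0,"dy":0,"dz":0.13,"ax":0,"ay":0,"az":0}]}}

```text
clock: 11.72
tool_pos: [0.5499, -0.1221, 0.1074]
orientation: [2.58, -0.383, 0.741]
contact_force: [-0.4, -0.8, -1.0]
grip_width: 0.0856
gripper_force: 0.0
```

Call:
{"name": "servo_tool", "arguments": {"motion": [{"dx":0,"dy":0,"dz":0,"ax":0,"ay":0,"az":0},{"dx":0,"dy":0,"dz":0,"ax":0,"ay":0,"az":0},{"dx":0,"dy":0,"dz":0,"ax":0,"ay":0,"az":0},{"dx":0,"dy":0,"dz":0,"ax":0,"ay":0,"az":0},{"dx":0,"dy":0,"dz":0,"ax":0,"ay":0,"az":0},{"dx":0,"dy":0,"dz":0,"ax":0,"ay":0,"az":0},{"dx":0,"dy":0,"dz":0,"ax":0,"ay":0,"az":0},{"dx":0,"dy":0,"dz":0,"ax":0,"ay":0,"az":0}], "fingers": 1}}

```text
clock: 12.72
tool_pos: [0.5493, -0.1219, 0.1067]
orientation: [2.581, -0.382, 0.739]
contact_force: [-4.6, 2.2, 4.5]
grip_width: 0.0131
gripper_force: 58.9
```

```bash
python3 st.py .5506 -.1231 .1082 2.5809 -.3828 .7438;  python3 -c "
from h import *; print(status.state()['moment'],status.state()['gripper_force'])"
```

```text
12.72 [ 0.105  0.157 -0.948  1.57  -0.539 -0.267] [ 0.5493 -0.1219  0.1067] phi -9.8
[[0.8202, -0.3695, 0.4367], [-0.1423, -0.8712, -0.4698], [0.5541, 0.3232, -0.7671]] [-4.6  2.2  4.5] 0.0131
shift units [ 0.01   0.005 -0.   ]
turn units [0.002 0.003 0.002]
[ 1.42474097  1.85545301 -0.29167092] 58.88004004955292
```

Gripped at 13 mm. Now I turn 45°, then the remaining 15°.

Call:
{"name": "servo_tool", "arguments": {"motion": [{"dx":0,"dy":0,"dz":0,"ax":0,"ay":0,"az":0.13},{"dx":0,"dy":0,"dz":0,"ax":0,"ay":0,"az":0.26},{"dx":0,"dy":0,"dz":0,"ax":0,"ay":0,"az":0.4},{"dx":0,"dy":0,"dz":0,"ax":0,"ay":0,"az":0.53},{"dx":0,"dy":0,"dz":0,"ax":0,"ay":0,"az":0.67},{"dx":0,"dy":0,"dz":0,"ax":0,"ay":0,"az":0.8},{"dx":0,"dy":0,"dz":0,"ax":0,"ay":0,"az":0.93},{"dx":0,"dy":0,"dz":0,"ax":0,"ay":0,"az":1}]}}

```text
clock: 13.72
tool_pos: [0.5507, -0.1202, 0.1065]
orientation: [2.394, -1.434, 0.973]
contact_force: [3.6, 5.2, -1.6]
grip_width: 0.0131
gripper_force: 58.4
```

```bash
python3 st.py .5506 -.1231 .1082 2.2413 -1.7788 1.0302;  python3 -c "
from h import *; print(status.state()['moment'],status.state()['gripper_force'])"
```

```text
13.72 [ 0.105  0.158 -0.946  1.571 -0.535 -1.055] [ 0.5507 -0.1202  0.1065] phi -66.1
[[0.3183, -0.8404, 0.4387], [-0.7185, -0.5157, -0.4666], [0.6184, -0.1667, -0.768]] [ 3.6  5.2 -1.6] 0.0131
shift units [0.015 0.006 0.   ]
turn units [0.    0.004 0.333]
[3.10421822 0.50840287 1.14085243] 58.435667753219604
```

Call:
{"name": "servo_tool", "arguments": {"motion": [{"dx":0,"dy":0,"dz":0,"ax":0,"ay":0,"az":0.12},{"dx":0,"dy":0,"dz":0,"ax":0,"ay":0,"az":0.24},{"dx":0,"dy":0,"dz":0,"ax":0,"ay":0,"az":0.33},{"dx":0,"dy":0,"dz":0,"ax":0,"ay":0,"az":0.33},{"dx":0,"dy":0,"dz":0,"ax":0,"ay":0,"az":0.33},{"dx":0,"dy":0,"dz":0,"ax":0,"ay":0,"az":0.33}]}}

```text
clock: 14.48
tool_pos: [0.5513, -0.1199, 0.1067]
orientation: [2.248, -1.773, 1.026]
contact_force: [6.1, 3.8, -3.9]
grip_width: 0.0127
gripper_force: 58.4
```

Call:
{"name": "servo_tool", "arguments": {"motion": [{"dx":0,"dy":0,"dz":0,"ax":0,"ay":0,"az":0},{"dx":0,"dy":0,"dz":0,"ax":0,"ay":0,"az":0},{"dx":0,"dy":0,"dz":0,"ax":0,"ay":0,"az":0},{"dx":0,"dy":0,"dz":0,"ax":0,"ay":0,"az":0},{"dx":0,"dy":0,"dz":0,"ax":0,"ay":0,"az":0},{"dx":0,"dy":0,"dz":-0.1,"ax":0,"ay":0,"az":0},{"dx":0,"dy":0,"dz":-0.25,"ax":0,"ay":0,"az":0},{"dx":0,"dy":0,"dz":-0.4,"ax":0,"ay":0,"az":0}], "fingers": -1}}

```text
clock: 15.48
tool_pos: [0.5137, -0.0842, 0.1682]
orientation: [2.242, -1.774, 1.024]
contact_force: [1.0, 0.3, 0.8]
grip_width: 0.0854
gripper_force: 0.0
```

Call:
{"name": "servo_tool", "arguments": {"motion": [{"dx":0,"dy":0,"dz":-0.2,"ax":0,"ay":0,"az":0},{"dx":0,"dy":0,"dz":-0.4,"ax":0,"ay":0,"az":0},{"dx":0,"dy":0,"dz":-0.5,"ax":0,"ay":0,"az":0},{"dx":0,"dy":0,"dz":-0.5,"ax":0,"ay":0,"az":0}]}}

```text
clock: 15.98
tool_pos: [0.4711, -0.0362, 0.2457]
orientation: [2.246, -1.775, 1.027]
contact_force: [0.2, 0.1, -0.0]
grip_width: 0.085
gripper_force: 0.0
```

```bash
python3 st.py; python3 - <<'E'
from h import *
x=snap('wrist','w5')
import fit
fit.C['w']=(x[1],)+fit.wcam(*x); d=fit.pts(fit.f.x)
for k in('hub','red','green','yellow','blue','lug'): print(k,fit.proj('w',d[k]).round(1))
E
```

```text
15.97 [ 0.687 -0.118 -0.77   0.831 -1.047 -0.935] [ 0.4711 -0.0362  0.2457] phi -83.6
[[0.0927, -0.8936, 0.4392], [-0.8259, -0.3154, -0.4674], [0.5561, -0.3194, -0.7673]] [ 0.2  0.1 -0. ] 0.085
hub [320.6 171.7]
red [285.1 150. ]
green [320.7 129.2]
yellow [356.2 150.2]
blue [174.2 213.7]
lug [178.9 239.8]
```

View pics/w5.png

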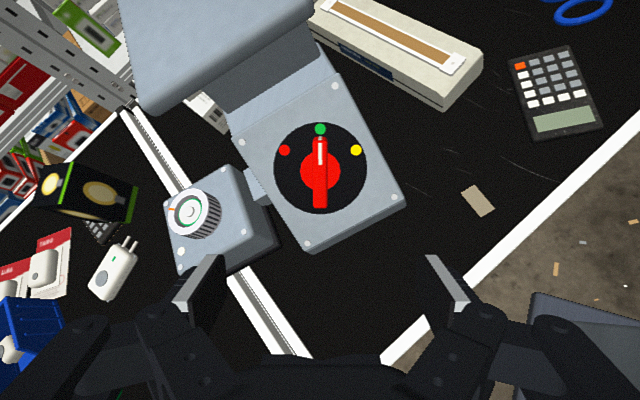

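The handle's white line points straight at the green dot (320,129). The lug at (172,209) is still at the blue dot, and the gripper touches nothing. Handing in.

```bash
python3 -c "
from h import *; print(ticket.hand_in())"
```

```text
the job is handed in; nothing more can be done
None
```

The collar is locked with its lug at the blue mark, the handle is on the green mark, and the job is handed in; the hand-in returned no verdict.

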